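Unbolt the clear shelf flap and hold it open at 60 degrees

TASK

The clear flap of the shelf under the bathroom mirror is bolted shut: slide its bolt all the way back out of the keeper, then lift the flap by its steel pull to 60 degrees above level (shut is level) and finish the job while holding it motionless there by the pull, so that I can reach in for my pills with both hands. It falls shut if let go, and it must not be thrown back towards the mirror. Leave the things in the shelf and around it standing where they are.

Things in the scene. Friction and masses are not known exactly. Their poses are not given: they have to be found in the camera images.
- shelf: Clear acrylic wall shelf, 190 deep (x), 470 wide (y), fixed to a white tiled upstand with the mirror's foot behind it. Origin on the washstand top (z = 0) under the shelf's middle; x points away from the robot to the mirror, y to the left, z up; x, y and yaw vary. Shelf floor 30, upstand 150, mirror 240 above the washstand, mirror's face at x = +110. The shut flap's top is level, 137.5 high.
- flap (a joint): Opening angle of the clear flap, rad: 0 shut (level), grows as the front edge (robot side) rises; 60 degrees = 1.047; stop 1.40. Bent sheet 5 thick: top 470 wide, 180 from hinge line to front edge, with an apron hanging 60 down in front. 0.6 to 0.95 kg with fittings; no spring, free hinge, falls shut from any angle. The bolt in its keeper blocks it after about 1 degree.
- flap_hinge (a point): Middle of the flap's hinge line, which runs along the shelf's y axis at the shelf's x = +85, 135 above the washstand. Turns with the flap.
- pull: Steel bow pull on the front of the flap's apron at mid width: a round bar 10 thick, 110 long along the shelf's y, a foot at each end back to the apron, 35 free between bar and apron, nothing under the bar. Origin at the middle of the bar: with the flap shut, 222 in front of the hinge line and 10 below it (125 above the washstand). Its axes turn with the flap (parallel to the shelf's when shut).
- bolt (a joint): Travel of the brass barrel bolt on top of the flap, m: 0 fully shot, 0.028 right back at its stop; starts at 0 to 0.005; free of the keeper above about 0.019. Opens along the shelf's -y; the keeper is a steel staple on the shelf's +y end cheek. Friction about 1.5 N, stays where it is put; rides with the flap.
- bolt_knob (a point): Middle of the bolt's upright round brass knob, 14 thick, 16 tall, top 8 above this point. Flap shut: 161.5 above the washstand, 135 in front of the hinge line (shelf's x = -50), at the shelf's y = +184 less the bolt's travel. The steel guide loops on either side of it along y (10 long, centred at the shelf's y = 145 and 222, 20 wide) end 9.5 below this point.
- swab_tub: Round tub of cotton swabs with a white lid, 74 across, 85 high, standing in the shelf under the flap. Origin under its middle.
- mug: Pink ceramic toothbrush mug, 72 across, 86 high, handle on its own +y, standing in the shelf. Origin under its middle.
- curler: Steel eyelash curler, 100 long, 50 wide, 16 high, lying in the shelf. Origin under its middle.
- pill_box: Round blue and white plastic pill box, 68 across, 24 high, in the shelf. Origin under its middle.
- glass_jar: Small amber glass jar with a metal cap, 50 across, 56 high, in the shelf. Origin under its middle.
- soap_pump: Green soap pump bottle, 64 across, 163 high, on the washstand right of the shelf's front. Origin under its middle.
- tumbler: Green glass tumbler, 70 across, 95 high, on the washstand left, nearer the robot. Origin under its middle.
- nail_brush: Wooden nail brush, 90 by 38, 32 high, lying on the washstand between robot and shelf. Origin under its middle.

How it is judged (in metres and radians):
On the way, in this order (a step that is already met when the one before it is completed fails the run):
1. the bolt is drawn right back (at least 23 of its 28 mm) with the flap still down (value of joint bolt above 0.023 m and value of joint flap below 0.12 rad), for 0.2 s.
2. the flap is raised to 60 degrees, within 5, by its pull (value of joint flap between 0.96 and 1.134 rad and contact force between pull and the fingers above 0.5 N), for 0.3 s.
At the end, for the whole second after the job is handed in: The flap stands still at 60 degrees above level, within 5 degrees, the fingers bearing on its pull with at least 0.5 N, the bolt drawn back at least 23 mm, and the eight things in and around the shelf upright and within 20 mm of where they stood (all of step 2 and velocity of joint flap between -0.05 and 0.05 rad/s and value of joint bolt above 0.023 m and distance of each of swab_tub, mug, curler, pill_box, glass_jar, soap_pump, tumbler, nail_brush from where it was at the start of the episode below 0.02 m and angle between each of swab_tub, mug, curler, pill_box, glass_jar, soap_pump, tumbler, nail_brush's own z axis and vertical below 0.35 rad); the arm keeps its last pose, push and grip.
It fails at once if the flap is thrown back towards the mirror (past 75 degrees) (value of joint flap above 1.309 rad).
It fails at once if a thing in the shelf or on the washstand is moved more than 20 mm or tipped (not (distance of each of swab_tub, mug, curler, pill_box, glass_jar, soap_pump, tumbler, nail_brush from where it was at the start of the episode below 0.02 m and angle between each of swab_tub, mug, curler, pill_box, glass_jar, soap_pump, tumbler, nail_brush's own z axis and vertical below 0.35 rad)).
It also fails if it takes over 48 s, if anything falls off the work surface, if the arm or the gripper's body presses on something with over 40 N, if the wrist force passes 120 N, or if a joint passes its speed limit or range.

ROBOT

A 6-joint arm with a two-finger parallel gripper is mounted at the origin on the work surface. World frame = base frame: x ahead of the robot, y to its left, z up, the work surface at z = 0. Lengths are in m, angles in degrees, forces in N, time in s.
With the tool pointing down it reaches from about 0.4 to 0.825 m from the base axis. Payload 7 kg.
Tool frame: the origin (TCP) lies between the finger pads; the fingertips stand 19 mm ahead of it and the grasp point (between the pads) is the TCP; z points along the fingers, y is the line along which they close (so a half turn about z gives the same grasp; the last joint's range is limited). The gripper opens to 88 mm and grips with 3 to 60 N. Pads are 19 mm wide; open, the fingers measure 130 mm over their backs; the gripper's body (78 mm by 193 mm) begins 47 mm behind the grasp point.
Start: joints at [82.512, 20.546, 0.682, 0, -70.136, -16.507], TCP at [0.275, 0.617, 0.214] pointing down, gripper open.
Joint ranges: [-176.03, 176.03], [-82.01, 121.73], [-58.28, 71.71], [-173.87, 95.51], [-174.79, -0.11], [-173.66, 173.66]. Speed limits (degrees/s): [136.94, 136.94, 172.46, 180, 180, 180].

INTERFACE

Orientations are given as [roll, pitch, yaw] about the fixed x, y, z axes, in that order (R = Rz(yaw) Ry(pitch) Rx(roll)).
In Python, from plant import r gives the robot as it stands. The module is installed in compiled form; this text tells all that it offers.
- The arm moves only by the shell command python3 -m pendant 'ROWS' [OPENING] [FORCE]. ROWS is JSON, a list of rows, each a list of 6 numbers: the shift along the tool's x, y, z in mm, then the turn, a rotation vector about the tool's x, y, z in rad. In form: [[tx, ty, tz, wx, wy, wz], ...]. A call has 1 to 20 rows; each row is the pose to reach, as a shift and turn from the pose commanded when the call began, along the tool's axes at that moment; what a row does not reach only later rows make up. A row lasts 1/8 s, in which the tool goes at most 62.5 mm and 10.7 degrees, less where a joint would pass 70% of its speed; a pose out of reach is approached as far as the arm can. A call with a gripper value outside its range is refused whole. OPENING is the finger opening in mm, from 0 to 87.6, set as the call begins (- or left out, the last holds). The fingers move at their own pace and stop on an object; FORCE is the grip in N (left out, the last holds). Time passes only in rows, so rows that repeat a pose let the fingers close. It gives the time, the measured TCP pose, the force, the opening and the grip force at its end, in the units of the state.
- r.get_state(): the state, without advancing time (a new reading comes with each control period).
- r.capture(name): name is "side" or "top"; returns the picture (420x560x3 uint8, red, green, blue); there is no depth.
- r.camera_params(name): a dict with "mtx" (3x3 intrinsics, pixels), "rvec" (rotation vector, rad) and "tvec" (3), from world to camera coordinates, as OpenCV has them. Camera axes: x right, y down, z forward; pixel columns grow to the right and rows downward; lengths in m; the calibration is good to about 2 mm. A picture is of the moment at which its call begins. camera_params takes no time and is no camera call.
- r.close_job(): hands the job in; it is judged then, once.
The state is a dict: "time_s": time; "joints": joint angles; "qd": joint speeds; "joint_torque": joint torques, N m; "tcp_pos": TCP position; "eef_rot": TCP orientation; "contact_force": force on the tool from outside, world axes, zero at the start; "moment": the same for the moment, N m; "gripper_width": finger opening in m; "gripper_force": force on a finger pad.
Only numpy, scipy, OpenCV 4.12 (cv2) and the standard library are available. Lean on these libraries where they do the work, as an engineer would, in place of code of your own. Each camera call takes 0.05 s, during which the arm holds its last target. There are 200 camera calls.

## Working session

There is one attempt and no reset: what is moved stays moved. The work goes in short steps, Python scripts to look and compute and a shell command to move; the robot and the scene stay as the last step left them, time stands still between calls to the robot, and variables do not carry over. Pictures are saved under pics/ and viewed, at most 10 in all, crops included, and the job is handed in when it is done.

```bash
mkdir -p pics
python3 - <<'E'
from plant import r
import cv2,numpy as np
for n in("side","top"):
    im=r.capture(n); cv2.imwrite(f"pics/{n}0.png",im[:,:,::-1])
    p=r.camera_params(n); R=cv2.Rodrigues(np.array(p["rvec"],float))[0]
    print(n,np.array(p["mtx"]).round(1).tolist(),(-R.T@np.array(p["tvec"]).ravel()).round(3),R.round(2).tolist())
print(r.get_state())
E
```

```text
side [[430.3, 0.0, 282.3], [0.0, 430.3, 218.0], [0.0, 0.0, 1.0]] [ 0.328 -0.781  0.904] [[0.98, -0.2, 0.02], [-0.12, -0.69, -0.72], [0.15, 0.7, -0.7]]
top [[510.0, 0.0, 282.6], [0.0, 510.0, 215.4], [0.0, 0.0, 1.0]] [0.305 0.025 1.187] [[0.02, -1.0, 0.03], [-0.98, -0.02, -0.18], [0.18, -0.02, -0.98]]
{'time_s': 0.1, 'joints': array([ 8.25109202e+01,  2.05860330e+01,  6.40108957e-01, -1.85263358e-02,
       -7.01354882e+01, -1.65076188e+01]), 'qd': array([-0.05854108, -0.07800453,  0.0246982 ,  0.11961367,  0.030637  ,
        0.01768046]), 'joint_torque': array([-1.77419068e-03, -5.84165561e+01,  2.93755889e+01,  7.01548666e+00,
        1.02314207e-02, -4.79644996e-05]), 'tcp_pos': array([0.2743412 , 0.61624555, 0.21333681]), 'eef_rot': array([ 1.79916994e+02, -6.43573805e-03, -2.40030015e+01]), 'contact_force': array([-0.00677227,  0.04725152, -0.24732697]), 'moment': array([-0.0388642 ,  0.01652603, -0.01877175]), 'gripper_force': 0.0, 'gripper_width': 0.08756761437043692}
```

View pics/side0.png

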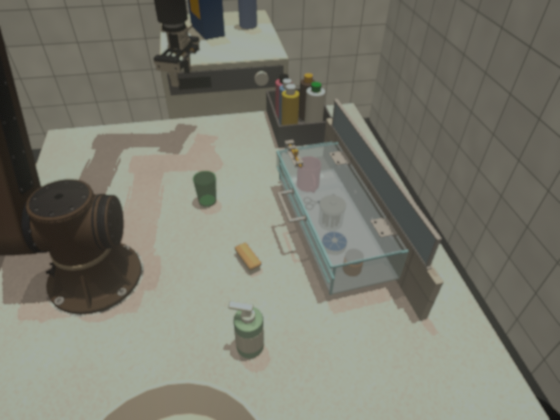

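View pics/top0.png

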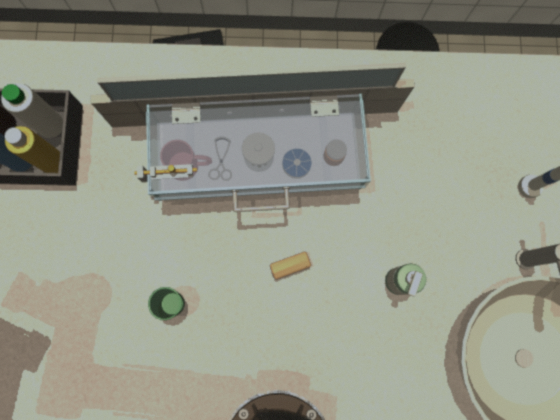

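The top view shows the shelf at columns 148-368, rows 95-195. The pull is around (261,205) and the bolt around (168,171). I'll enlarge both.

Run:
```python
import cv2,numpy as np
a=cv2.imread("pics/top0.png")[85:220,125:385]; b=cv2.imread("pics/side0.png")[130:290,265:415]
cv2.imwrite("pics/c1.png",cv2.resize(a,None,fx=3,fy=3,interpolation=cv2.INTER_CUBIC))
cv2.imwrite("pics/c2.png",cv2.resize(b,None,fx=3.7,fy=3.7,interpolation=cv2.INTER_CUBIC))
```

```text
(no output)
```

View pics/c1.png

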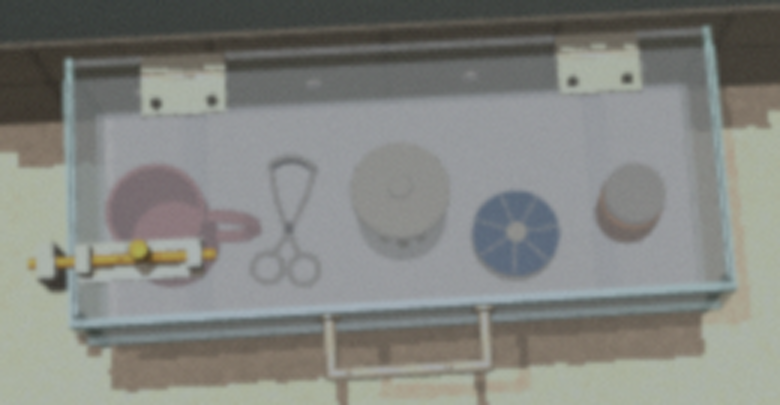

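View pics/c2.png

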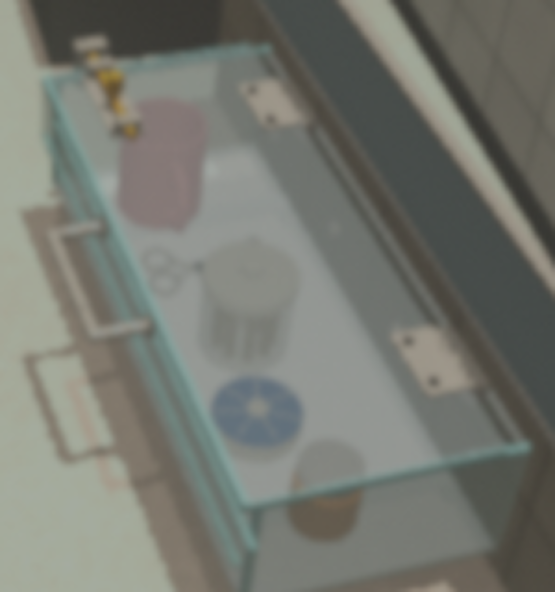

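The crops show the bow pull's bar corners in top (236,210.3) and (288,207), and in side (280.4,193.5) and (291.2,220). The knob is at top (171.3,168.7) and side (295,151). The flap's top corners are clear as well.

```bash
cat > h.py <<'E'
from plant import r
import cv2,numpy as np
def ray(n,uv):
    p=r.camera_params(n); R=cv2.Rodrigues(np.array(p["rvec"],float))[0]
    q=cv2.undistortPoints(np.array([[uv]],float),np.array(p["mtx"]),None)[0,0]
    return -R.T@np.array(p["tvec"]).ravel(), R.T@np.array([q[0],q[1],1])
def onz(n,uv,z):
    c,d=ray(n,uv); return c+d*(z-c[2])/d[2]
def tri(a,b):
    (c,d),(e,f)=ray("top",a),ray("side",b)
    s=np.linalg.lstsq(np.c_[d,-f],e-c,rcond=None)[0]
    return (c+d*s[0]+e+f*s[1])/2, np.linalg.norm(c+d*s[0]-e-f*s[1])
E
python3 - <<'E'
from h import *
np.set_printoptions(precision=4,suppress=True)
print(tri((236,210.3),(280.4,193.5)),tri((288,207),(291.2,220)),tri((171.3,168.7),(295,151)))
a=onz("top",(236,210.3),.125);b=onz("top",(288,207),.125);print(a,b,(a+b)/2,np.linalg.norm(a-b))
print("knob",onz("top",(171.3,168.7),.165),onz("side",(295,151),.165))
l=onz("top",(151.7,193.7),.1375);q=onz("top",(369.3,181),.1375)
print("edge",l,q,(l+q)/2,np.linalg.norm(l-q),np.degrees(np.arctan2(-(q-l)[0],(q-l)[1])))
bl=onz("top",(147.7,105.7),.1375);br=onz("top",(361,95),.1375);print(bl,br,(bl+br)/2,np.linalg.norm(bl-br))
for v in(l-q,a-b,bl-br):print("yaw",np.degrees(np.arctan2(-v[0],v[1])))
E
```

```text
(array([0.5078, 0.0981, 0.1227]), np.float64(0.006280324639745289)) (array([ 0.5156, -0.012 ,  0.1256]), np.float64(0.004162216092838088)) (array([0.5807, 0.2312, 0.1637]), np.float64(0.0011774314213028006))
[0.5041 0.098  0.125 ] [ 0.5136 -0.0119  0.125 ] [0.5089 0.0431 0.125 ] 0.11034655112349304
knob [0.5809 0.231  0.165 ] [0.5796 0.2292 0.165 ]
edge [0.5334 0.2743 0.1375] [ 0.5712 -0.1837  0.1375] [0.5523 0.0453 0.1375] 0.45960562718409564 -175.28008184194445
[0.7275 0.2948 0.1375] [ 0.7649 -0.1681  0.1375] [0.7462 0.0633 0.1375] 0.4644180163747389
yaw 4.7199181580555525
yaw 4.922494020420338
yaw 4.6226529968711585
```

```bash
cat >> h.py <<'E'
from scipy.spatial.transform import Rotation as Ro
YAW=np.radians(4.75); u=np.array([np.cos(YAW),np.sin(YAW),0]); v=np.array([-np.sin(YAW),np.cos(YAW),0]); zz=np.array([0,0,1.])
H=np.array([.7315,.0615,.135])
def bar(th):  # bar middle at flap angle th (deg)
    t=np.radians(th); return H+(-.222*np.cos(t)-.010*np.sin(t))*u+(.222*np.sin(t)-.010*np.cos(t))*zz
def bolt_R(): return np.c_[u,-v,-zz]
def pull_R(d): # tool z pointing forward and d deg down, y perpendicular in the u-z plane
    a=np.radians(d); z=np.cos(a)*u-np.sin(a)*zz; y=np.sin(a)*u+np.cos(a)*zz
    return np.c_[np.cross(y,z),y,z]
def rows(T,pos0=None,R0=None):
    s=r.get_state(); p0=s["tcp_pos"] if pos0 is None else np.array(pos0)
    R0=Ro.from_euler("xyz",s["eef_rot"],degrees=True).as_matrix() if R0 is None else R0
    for p,R in T:
        w=Ro.from_matrix(R0.T@R).as_rotvec()
        print((R0.T@(p-p0)*1000).round(1).tolist(),w.round(3).tolist())
E
python3 - <<'E'
from h import *
B=bolt_R()
rows([([.42,.231,.25],B),([.580,.231,.225],B)],[.275,.617,.214],Ro.from_euler("xyz",[180,0,-24],degrees=True).as_matrix())
for n,uv,z in(("brush",(290,265),.03),("tumbler",(172,303),.09),("pump",(410,278),.12)):print(n,onz("top",uv,z))
E
```

```text
[289.5, 293.7, -36.0] [0.0, 0.0, -0.502]
[435.6, 228.6, -11.0] [0.0, 0.0, -0.502]
brush [ 0.39841457 -0.02166368  0.03      ]
tumbler [0.30898784 0.22870377 0.09      ]
pump [ 0.36851944 -0.26995652  0.12      ]
```

```bash
python3 -m pendant '[[36,37,-36,0,0,-0.08],[77,78,-36,0,0,-0.16],[118,120,-36,0,0,-0.25],[160,162,-36,0,0,-0.33],[205,208,-36,0,0,-0.42],[250,253,-36,0,0,-0.502],[289.5,293.7,-36,0,0,-0.502],[330,275,-30,0,0,-0.502],[380,253,-20,0,0,-0.502],[435.6,228.6,-11,0,0,-0.502],[435.6,228.6,-11,0,0,-0.502],[435.6,228.6,-11,0,0,-0.502]]' 36 10
python3 - <<'E'
from h import *
cv2.imwrite("pics/t1.png",cv2.resize(r.capture("top")[110:230,115:275,::-1],None,fx=4,fy=4,interpolation=cv2.INTER_CUBIC))
s=r.get_state();print(s["joints"].round(2))
rows([([.581,.231,.176],bolt_R())])
E
```

```text
time_s: 1.6
tcp_pos: [0.5792, 0.2302, 0.2241]
eef_rot: [179.9, 0.1, 4.7]
contact_force: [-0.7, -0.2, 0.4]
gripper_width: 0.0364
gripper_force: 0.0
[ 3.963e+01  1.536e+01 -5.290e+00 -1.000e-02 -6.939e+01  5.514e+01]
[2.1, -0.3, 49.0] [0.0, 0.001, 0.0]
```

```bash
python3 -m pendant '[[1.5,0,15,0,0,0],[1.5,0,30,0,0,0],[1.5,0,42,0,0,0],[1.5,0,49,0,0,0],[1.5,0,49,0,0,0]]'
python3 -m pendant '[[0,0,0,0,0,0],[0,0,0,0,0,0],[0,0,0,0,0,0],[0,0,0,0,0,0]]' 8 10
```

```text
time_s: 2.28
tcp_pos: [0.5807, 0.2306, 0.1755]
eef_rot: [180.0, 0.1, 4.8]
contact_force: [-1.1, -0.8, -0.0]
gripper_width: 0.0355
gripper_force: 0.0
time_s: 2.78
tcp_pos: [0.581, 0.2308, 0.1763]
eef_rot: [-180.0, -0.0, 4.8]
contact_force: [0.2, -0.2, -0.9]
gripper_width: 0.009
gripper_force: 0.0
```

View pics/t1.png

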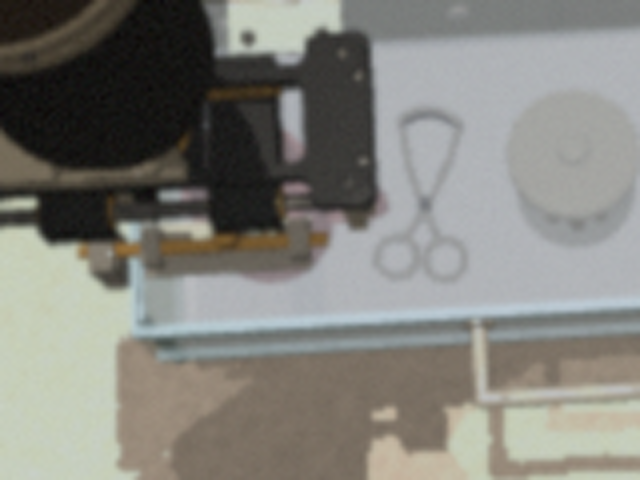

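Run:
```python
from h import *
a=r.capture("top")[130:190,130:230,::-1];b=r.capture("side")[110:185,240:340,::-1]
f=lambda x:cv2.resize(x,(500,int(500*x.shape[0]/x.shape[1])),interpolation=cv2.INTER_CUBIC)
cv2.imwrite("pics/k.png",np.vstack([f(a),f(b)])[:600])
```

```text
(no output)
```

View pics/k.png

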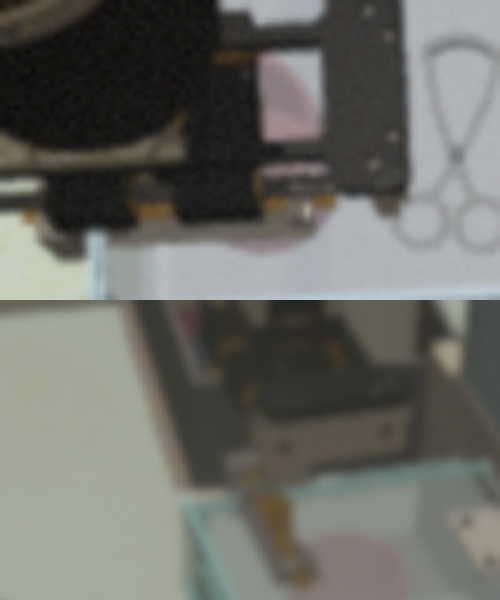

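Run:
```python
from h import *
s=r.get_state();p=s["tcp_pos"];print(p,s["gripper_width"],s["gripper_force"],s["contact_force"])
o=[]
for n,(r0,r1,c0,c1) in(("top",(145,190,145,205)),("side",(125,170,265,325))):
    im=r.capture(n)[:,:,::-1]; cp=r.camera_params(n)
    P=lambda X:cv2.projectPoints(np.array([X]),np.array(cp["rvec"],float),np.array(cp["tvec"],float),np.array(cp["mtx"]),None)[0].ravel()
    big=cv2.resize(im[r0:r1,c0:c1],None,fx=6.6,fy=6.6,interpolation=cv2.INTER_CUBIC)
    raw=big.copy()
    for X,c in((p,(0,0,255)),(p-[0,0,.019],(255,0,0)),([.581,.231,.1695],(0,255,0)),([.581,.231,.1535],(0,255,0))):
        q=P(X);print(n,q.round(1)); cv2.circle(big,tuple(int((a-b)*6.6) for a,b in zip(q,(c0,r0))),3,c,-1)
    o.append(np.hstack([raw,big]))
cv2.imwrite("pics/k2.png",np.vstack(o))
```

```text
[0.58101831 0.23076543 0.17626293] 0.00794028044964167 0.0 [-0.06302716  0.04194285 -0.32834553]
top [170.4 167.2]
top [172.1 169.6]
top [170.9 168.1]
top [172.3 170.1]
side [295.5 147.5]
side [295.3 152.8]
side [295.4 149.3]
side [295.2 153.8]
```

View pics/k2.png

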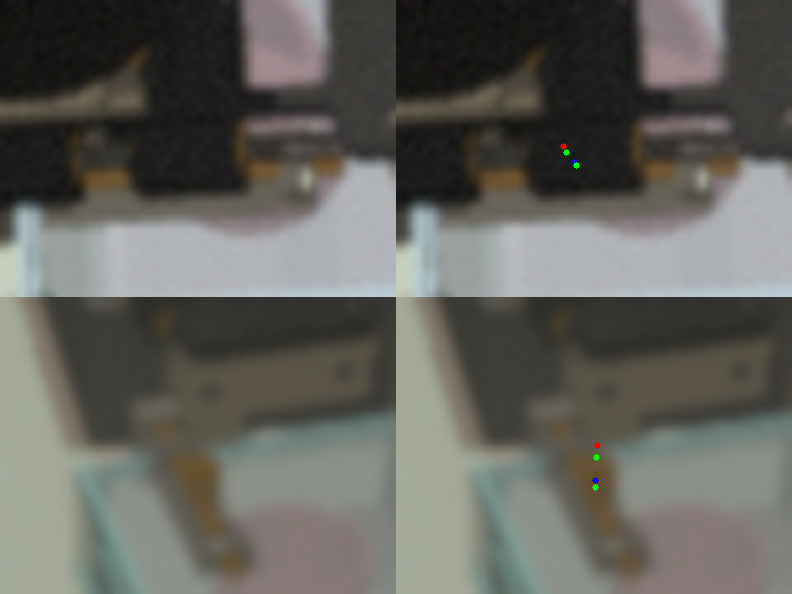

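The side view shows the knob unmoved and in full view at about (294,151), so the tips seem to be just above it. I'll probe downward gently with the fingers closed.

```bash
python3 -m pendant '[[0,0,1,0,0,0],[0,0,2,0,0,0],[0,0,3,0,0,0],[0,0,3,0,0,0]]'; python3 -m pendant '[[0,0,1,0,0,0],[0,0,2,0,0,0],[0,0,3,0,0,0],[0,0,3,0,0,0]]'
```

```text
time_s: 3.48
tcp_pos: [0.5809, 0.2307, 0.173]
eef_rot: [180.0, 0.0, 4.8]
contact_force: [0.6, -0.4, 0.6]
gripper_width: 0.008
gripper_force: 0.0
time_s: 3.98
tcp_pos: [0.5809, 0.2307, 0.1701]
eef_rot: [180.0, 0.0, 4.8]
contact_force: [0.3, -0.8, 0.9]
gripper_width: 0.0076
gripper_force: 0.0
```

Run:
```python
from h import *
for n,(r0,r1,c0,c1) in(("top",(158,182,150,200)),("side",(136,166,276,316))):
    im=r.capture(n)[:,:,::-1]; cv2.imwrite(f"pics/{n}3.png",im)
    a=cv2.imread(f"pics/{n}0.png")
    d=cv2.absdiff(cv2.GaussianBlur(a,(3,3),0),cv2.GaussianBlur(im,(3,3),0)).max(2)
    print(n,"cols",c0,c1)
    for k in range(r0,r1): print(k,"".join("#" if x>40 else "+" if x>20 else "." for x in d[k,c0:c1]))
```

```text
top cols 150 200
158 #################################+.........+######
159 ##################################################
160 ##############++##################################
161 ##############++##################################
162 ##################################################
163 ###########################################+######
164 ##########################################+..+####
165 ##########################################+..+####
166 ###########################################+######
167 ##################################################
168 ##################################################
169 ##################################################
170 ##############################################+...
171 #########################################+........
172 ##################################+######+.....+++
173 ##########++++###########################+....++++
174 ##########++###########################++....+++++
175 ######################################+.....++++++
176 ######################################+.....++++++
177 +######################+########++
[... 904 characters left out ...]
++++#++..................
151 ............++++++++++..................
152 ............+##++++.....................
153 ............+###++......................
154 .............+##++......................
155 .............+###+...++.................
156 .............++##+..++++................
157 ..............+##++++##+................
158 ...............++++++###+...............
159 ...............+++++####++..............
160 ................+##+#####++.............
161 ................+#########+.............
162 .................+##+++##++.............
163 .................++++++++++.............
164 ..................++...+++..............
165 .......................+++..............
```

Run:
```python
import cv2,numpy as np
s=cv2.imread("pics/side3.png")[40:170,220:345]; s=cv2.convertScaleAbs(s,alpha=1.6,beta=20)
t=cv2.imread("pics/side0.png")[125:170,260:340]; t=cv2.convertScaleAbs(t,alpha=1.6,beta=20)
a=cv2.resize(s,None,fx=4.5,fy=4.5,interpolation=cv2.INTER_CUBIC)
b=cv2.resize(t,(230,130),interpolation=cv2.INTER_CUBIC); c=np.zeros((a.shape[0],230,3),np.uint8); c[:130]=b
cv2.imwrite("pics/s3.png",np.hstack([a,c]))
```

```text
(no output)
```

View pics/s3.png

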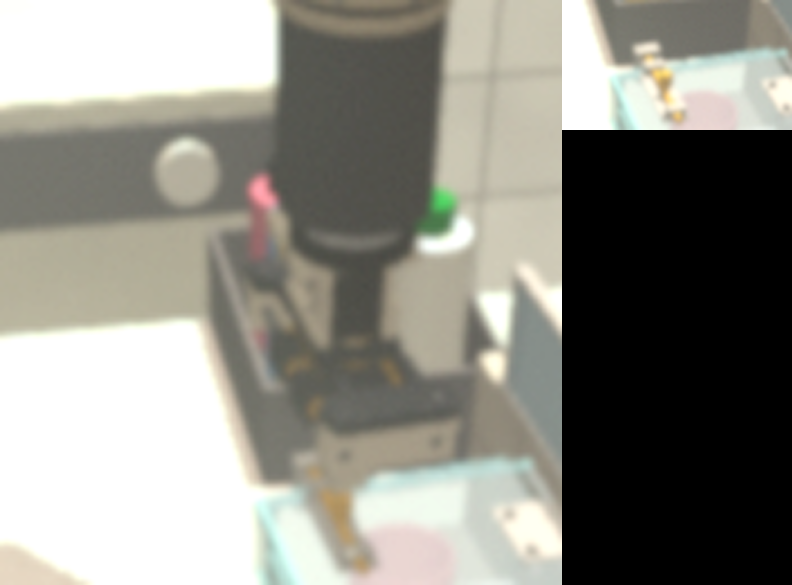

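```bash
python3 -m pendant '[[0,0,-40,0,0,0],[0,0,-60,0,0,0],[0,0,-60,0,0,0]]' 0
python3 -c "
from h import *
for n in('top','side'):np.save(f'/tmp/{n}A.npy',r.capture(n))"
python3 -m pendant '[[0,0,0,0,0,0],[0,0,0,0,0,0],[0,0,0,0,0,0]]' 40
python3 - <<'E'
from h import *
p=r.get_state()["tcp_pos"]
for n,(r0,r1,c0,c1) in(("top",(135,180,130,215)),("side",(105,150,260,330))):
    im=r.capture(n); a=np.load(f"/tmp/{n}A.npy")
    d=cv2.absdiff(cv2.GaussianBlur(a,(3,3),0),cv2.GaussianBlur(im,(3,3),0)).max(2)
    cp=r.camera_params(n)
    for X in(p,p-[0,0,.019]):print(n,cv2.projectPoints(np.array([X]),np.array(cp["rvec"],float),np.array(cp["tvec"],float),np.array(cp["mtx"]),None)[0].ravel().round(1),"cols",c0,c1)
    for k in range(r0,r1): print(k,"".join("#" if x>30 else "+" if x>14 else "." for x in d[k,c0:c1]))
E
```

```text
time_s: 4.45
tcp_pos: [0.5819, 0.2313, 0.2322]
eef_rot: [-179.9, -0.2, 4.8]
contact_force: [0.3, -0.6, -0.8]
gripper_width: 0.0004
gripper_force: 0.0
time_s: 4.92
tcp_pos: [0.5808, 0.2307, 0.2297]
eef_rot: [180.0, 0.0, 4.8]
contact_force: [-0.2, 0.1, -0.7]
gripper_width: 0.0251
gripper_force: 0.0
top [165.2 159.8] cols 130 215
top [167.1 162.6] cols 130 215
135 ...........................................#########+......+.........................
136 ...........................................#########+................................
137 ...........................................#########+................................
138 ...........................................#########+................................
139 ...........................................#########+......++........................
140 ...........................................+#########......++................++......
141 ...........................................+#########......++................++......
142 ...........................................+#########......++................++......
143 ................
[... 6048 characters left out ...]
.........................
141 ......................................................................
142 ......................................................................
143 ......................................................................
144 ......................................................................
145 ......................................................................
146 ..................................+...................................
147 ......................................................................
148 ......................................................................
149 ......................................................................
```

Run:
```python
from h import *
p=r.get_state()["tcp_pos"];print(p,r.get_state()["gripper_width"]);o=[]
for n,(r0,r1,c0,c1) in(("top",(130,190,130,220)),("side",(90,170,255,345))):
    im=cv2.convertScaleAbs(r.capture(n)[:,:,::-1],alpha=1.8,beta=25); cp=r.camera_params(n)
    P=lambda X:cv2.projectPoints(np.array([X]),np.array(cp["rvec"],float),np.array(cp["tvec"],float),np.array(cp["mtx"]),None)[0].ravel()
    f=4.2
    big=cv2.resize(im[r0:r1,c0:c1],None,fx=f,fy=f,interpolation=cv2.INTER_CUBIC); raw=big.copy()
    for X,c in((p,(0,0,255)),(p-[0,0,.019],(255,0,0)),([.581,.231,.1695],(0,255,0))):
        cv2.circle(big,tuple(int((a-b)*f) for a,b in zip(P(X),(c0,r0))),3,c,-1)
    o.append(np.hstack([raw,big]))
cv2.imwrite("pics/k4.png",np.vstack(o)); print(np.vstack(o).shape)
```

```text
[0.58096338 0.23077734 0.22989953] 0.03278357286690142
(588, 756, 3)
```

View pics/k4.png

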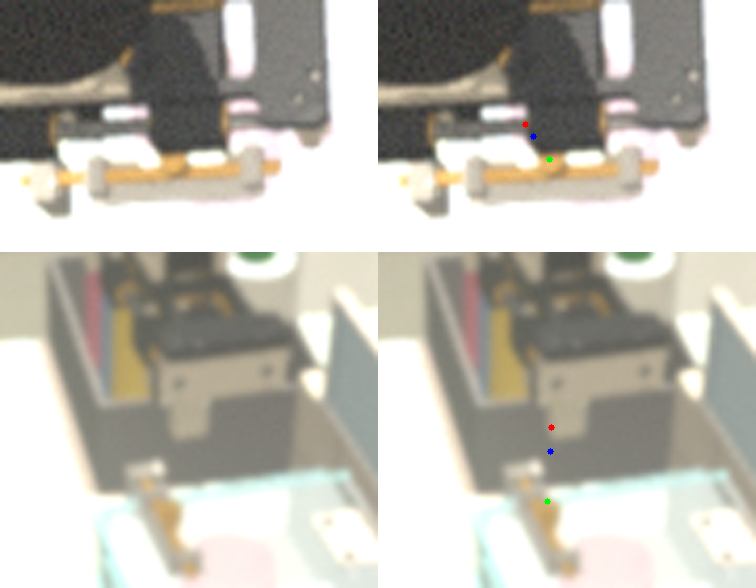

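Run:
```python
from h import *
print(tri((204.3,162.5),(300.2,134)), tri((202.5,161),(300.2,134)))
p=r.get_state()["tcp_pos"]
for n in("top","side"):
    cp=r.camera_params(n)
    for X in(p-[0,.0375,.019],p-[0,.0165,.019],p-[0,.0375,-.047]):print(n,cv2.projectPoints(np.array([X]),np.array(cp["rvec"],float),np.array(cp["tvec"],float),np.array(cp["mtx"]),None)[0].ravel().round(1))
```

```text
(array([0.56793326, 0.14875157, 0.2756456 ]), np.float64(0.007156446898734384)) (array([0.57012551, 0.15255715, 0.27332437]), np.float64(0.004726755821634706))
top [186.1 162.9]
top [175.4 162.6]
top [180.4 152.9]
side [298.9 144.8]
side [297.2 140.6]
side [300.  124.3]
```

The raised view shows the near finger's tab ending at side (300,134), well above the predicted tip position. I'll settle the height by touch, with the fingers closed.

```bash
python3 -m pendant '[[0,0,20,0,0,0],[0,0,40,0,0,0],[0,0,56,0,0,0],[0,0,60,0,0,0],[0,0,62,0,0,0],[0,0,64,0,0,0],[0,0,64,0,0,0]]' 0
python3 -m pendant '[[0,0,1.5,0,0,0],[0,0,3,0,0,0],[0,0,3,0,0,0]]'
python3 -m pendant '[[0,0,1.5,0,0,0],[0,0,3,0,0,0],[0,0,3,0,0,0]]'
```

```text
time_s: 6.0
tcp_pos: [0.5812, 0.2309, 0.1665]
eef_rot: [-180.0, -0.0, 4.8]
contact_force: [-0.1, 0.2, -0.9]
gripper_width: 0.0008
gripper_force: 0.0
time_s: 6.38
tcp_pos: [0.5809, 0.2307, 0.163]
eef_rot: [180.0, 0.0, 4.8]
contact_force: [-0.4, 0.0, 0.4]
gripper_width: 0.0004
gripper_force: 0.0
time_s: 6.75
tcp_pos: [0.5809, 0.2307, 0.1599]
eef_rot: [180.0, 0.0, 4.8]
contact_force: [0.1, 0.8, 0.0]
gripper_width: 0.0004
gripper_force: 0.0
```

```bash
for i in 1 2 3; do python3 -m pendant '[[0,0,1.3,0,0,0],[0,0,2.5,0,0,0],[0,0,2.5,0,0,0]]' | grep -E 'tcp|contact'; done
python3 - <<'E'
from h import *
im=r.capture("side");cv2.imwrite("pics/side5.png",im[:,:,::-1]);cv2.imwrite("pics/top5.png",r.capture("top")[:,:,::-1])
h=cv2.cvtColor(im,cv2.COLOR_RGB2HSV)
for k in range(128,166):print(k," ".join(f"{a//2:2d}{'y' if (15<hh<35 and s>90) else 'g' if 80<hh<110 and s>40 else ' '}" for hh,s,a in h[k,284:314]))
E
```

```text
tcp_pos: [0.581, 0.2308, 0.1576]
contact_force: [0.1, -0.6, -0.0]
tcp_pos: [0.5812, 0.2308, 0.1572]
contact_force: [-5.2, -1.3, 12.6]
tcp_pos: [0.5815, 0.2309, 0.157]
contact_force: [-11.3, -1.7, 25.3]
128 24  24  24  24  23  24  24  24  24  24  24  24  24  23  22  23  22  22  22  22  22  24  28  29  26  23  24  24  25  25 
129 24  24  24  24  24  24  24  24  25  24  24  25  25  24  23  23  22  22  22  23  23  24  25  26  25  24  24  24  25  25 
130 25  24  24  24  24  24  25  25  25  25  24  25  25  25  24  24  24  24  24  24  24  24  24  25  25  25  25  25  25  25 
131 25  24  24  24  25  27  30  30  27  26  25  25  26  25  26  25  25  25  25  25  25  25  25  25  25  25  25  25  25  25 
132 26  25  24  24  27  31  34  34  31  27  26  26  26  26  26  26  26  25  25  25  26  25  25  25  26  25  25  25  26  25 
133 28  25  25  26  30  34  35  34  31  28  27  26  27  26  26  26  26  26  26  26  26  26  26  25  25  26  26  26  25  26 
134 29  27  26  28  32  34  33  30  28  27  27  27  27  26  26  26  26  26  26  26  26  26  26  26  26  25  26  25  25  25 
135 30  28  26  28  32  33  30
[... 3112 characters left out ...]
  47  47  48  51  51  50  51  55  60  64  66  66  66  66  67  66  67  67  66  66 
161 74  73  73  73  73  72  71  67  59  51  47  47  48  51  54  54  51  53  58  62  65  66  66  67  67  67  67  67  66  66 
162 75  74  73  73  73  73  72  69  63  55  49  47  49  54  56  55  51  50  55  59  64  66  66  66  67  67  66  67  66  66 
163 76  74  73  73  73  73  73  71  67  59  51  47  48  53  55  54  50  47  50  56  63  65  66  67  67  67  67  66  66  66 
164 76  75  73  73  73  73  73  72  69  63  54  47  45  48  52  54y 51y 46  47  53  61  65  66  66  67  67  67  66  66  66 
165 76  76  74  73  73  73  73  72  71  67  58  50  46  47  51  54y 52y 48  49  54  60  65  66  67  67  67  67  66  66  66
```

```bash
python3 -m pendant '[[0,0,-20,0,0,0],[0,0,-20,0,0,0],[0,0,-20,0,0,0],[0,0,-20,0,0,0]]' 36
for i in 1 2; do python3 -m pendant '[[0,0,4,0,0,0],[0,0,8,0,0,0],[0,0,8,0,0,0]]' | grep -E 'tcp|contact|width'; done
for i in 1 2 3; do python3 -m pendant '[[0,0,1.5,0,0,0],[0,0,3,0,0,0],[0,0,3,0,0,0]]' | grep -E 'tcp|contact'; done
```

```text
time_s: 8.48
tcp_pos: [0.5806, 0.2305, 0.1717]
eef_rot: [180.0, 0.1, 4.8]
contact_force: [0.4, -0.3, 0.5]
gripper_width: 0.0335
gripper_force: 0.0
tcp_pos: [0.5807, 0.2306, 0.1639]
contact_force: [0.7, -0.6, -0.5]
gripper_width: 0.036
tcp_pos: [0.5807, 0.2306, 0.1561]
contact_force: [0.6, -0.2, 0.3]
gripper_width: 0.036
tcp_pos: [0.5809, 0.2307, 0.1536]
contact_force: [-0.0, 0.5, 0.7]
tcp_pos: [0.5809, 0.2307, 0.1505]
contact_force: [-0.0, -0.1, -0.0]
tcp_pos: [0.5809, 0.2307, 0.1475]
contact_force: [0.9, 0.6, -0.0]
```

Confirmed: the real fingertips sit about 31 mm higher than the reported TCP implies. Next I'll go 2.5 mm lower and close on the knob.

```bash
python3 -m pendant '[[0,0,2.5,0,0,0],[0,0,2.5,0,0,0],[0,0,2.5,0,0,0],[0,0,2.5,0,0,0],[0,0,2.5,0,0,0]]' 8 10
```

```text
time_s: 10.98
tcp_pos: [0.581, 0.2307, 0.1451]
eef_rot: [180.0, 0.0, 4.8]
contact_force: [-0.5, -0.1, -1.3]
gripper_width: 0.0133
gripper_force: 10.0
```

```bash
python3 -m pendant '[[0,5,0,0,0,0],[0,10,0,0,0,0],[0,15,0,0,0,0],[0,20,0,0,0,0],[0,22,0,0,0,0],[0,22,0,0,0,0]]'
python3 -m pendant '[[0,1,0,0,0,0],[0,2,0,0,0,0],[0,2,0,0,0,0]]' | grep -E 'tcp|contact'
python3 -m pendant '[[0,1,0,0,0,0],[0,2,0,0,0,0],[0,2,0,0,0,0]]' | grep -E 'tcp|contact|width'
```

```text
time_s: 11.72
tcp_pos: [0.5828, 0.2083, 0.1451]
eef_rot: [180.0, 0.0, 4.8]
contact_force: [0.5, -0.2, -0.6]
gripper_width: 0.0133
gripper_force: 10.0
tcp_pos: [0.5829, 0.2069, 0.1451]
contact_force: [-1.1, 1.7, -1.9]
tcp_pos: [0.5831, 0.2057, 0.1451]
contact_force: [-1.8, 5.9, -2.0]
gripper_width: 0.0136
```

```bash
python3 -m pendant '[[0,0,0,0,0,0],[0,0,0,0,0,0],[0,0,0,0,0,0],[0,0,-15,0,0,0],[0,0,-45,0,0,0],[0,0,-90,0,0,0],[-15,10,-90,0,0,0.16],[-30,25,-90,0,0,0.32],[-50,42,-90,0,0,0.5],[-72,60,-90,0,0,0.68],[-95,80,-90,0,0,0.86],[-120,100,-90,0,0,1.04],[-145,120,-90,0,0,1.22],[-165,135,-90,0,0,1.4],[-176,145,-90,0,0,1.571],[-176,145,-90,0,0,1.571]]' 36
python3 - <<'E'
from h import *
s=r.get_state();print(s["joints"].round(1))
im=r.capture("top");cv2.imwrite("pics/top6.png",im[:,:,::-1])
h=cv2.cvtColor(im,cv2.COLOR_RGB2HSV)
h0=cv2.cvtColor(cv2.imread("pics/top0.png"),cv2.COLOR_BGR2HSV)
for H_ in(h0,h):
    m=cv2.inRange(H_,(18,150,60),(35,255,255));m[:160]=0;m[182:]=0;m[:,:130]=0;m[:,215:]=0
    print(np.c_[np.nonzero(m)[1],np.nonzero(m)[0]].mean(0),m.sum()//255,[int(x) for x in (m>0).sum(0)[130:215]])
E
```

```text
time_s: 14.48
tcp_pos: [0.4196, 0.0453, 0.2366]
eef_rot: [-179.9, 0.1, -85.3]
contact_force: [0.2, 0.2, 0.2]
gripper_width: 0.0363
gripper_force: 0.0
[ 33.2  -5.3 -27.    0.  -68.2 -28.5]
[nan nan] 0 [0, 0, 0, 0, 0, 0, 0, 0, 0, 0, 0, 0, 0, 0, 0, 0, 0, 0, 0, 0, 0, 0, 0, 0, 0, 0, 0, 0, 0, 0, 0, 0, 0, 0, 0, 0, 0, 0, 0, 0, 0, 0, 0, 0, 0, 0, 0, 0, 0, 0, 0, 0, 0, 0, 0, 0, 0, 0, 0, 0, 0, 0, 0, 0, 0, 0, 0, 0, 0, 0, 0, 0, 0, 0, 0, 0, 0, 0, 0, 0, 0, 0, 0, 0, 0]
[nan nan] 0 [0, 0, 0, 0, 0, 0, 0, 0, 0, 0, 0, 0, 0, 0, 0, 0, 0, 0, 0, 0, 0, 0, 0, 0, 0, 0, 0, 0, 0, 0, 0, 0, 0, 0, 0, 0, 0, 0, 0, 0, 0, 0, 0, 0, 0, 0, 0, 0, 0, 0, 0, 0, 0, 0, 0, 0, 0, 0, 0, 0, 0, 0, 0, 0, 0, 0, 0, 0, 0, 0, 0, 0, 0, 0, 0, 0, 0, 0, 0, 0, 0, 0, 0, 0, 0]<stdin>:8: RuntimeWarning: Mean of empty slice.
  ret = um.true_divide(
```

```bash
python3 -m pendant '[[2,0,5,0.15,0,0],[4,0,10,0.3,0,0],[6,0,16,0.45,0,0],[8,0,25,0.6,0,0],[8,0,37,0.785,0,0],[8,0,37,0.785,0,0],[8,0,37,0.785,0,0]]' 30
python3 - <<'E'
from h import *
s=r.get_state();print(s["joints"].round(1)); p=s["tcp_pos"]; R=Ro.from_euler("xyz",s["eef_rot"],degrees=True).as_matrix(); o=[]
print(R.round(3).tolist())
a1=p-.0125*R[:,2]; a2=p+.019*R[:,2]+[0,0,.0315]
for n,(r0,r1,c0,c1) in(("top",(150,290,150,340)),("side",(120,260,180,370))):
    im0=r.capture(n)[:,:,::-1]; cv2.imwrite(f"pics/{n}7.png",im0); im=cv2.convertScaleAbs(im0,alpha=1.7,beta=25); cp=r.camera_params(n)
    P=lambda X:cv2.projectPoints(np.array([X]),np.array(cp["rvec"],float),np.array(cp["tvec"],float),np.array(cp["mtx"]),None)[0].ravel()
    f=2.1 if 0 else 4
    big=cv2.resize(im[r0:r1,c0:c1],None,fx=f,fy=f,interpolation=cv2.INTER_CUBIC)
    h=big.shape[0]
    for X,c in((a1,(0,0,255)),(a2,(255,0,0)),([.510,.043,.125],(0,255,0))):
        print(n,P(X).round(1)); cv2.circle(big,tuple(int((a-b)*f) for a,b in zip(P(X),(c0,r0))),3,c,-1)
    o.append(cv2.resize(big,(560,int(560*h/big.shape[1]))) if 0 else big[:, :])
A,B=o; 
A=cv2.resize(A,(400,295));B=cv2.resize(B,(800,590))
cv2.imwrite("pics/k7.png",B); cv2.imwrite("pics/k7t.png",A)
E
```

```text
time_s: 15.4
tcp_pos: [0.4697, -0.0029, 0.299]
eef_rot: [-139.9, 1.8, -83.5]
contact_force: [0.4, 0.7, -0.1]
gripper_width: 0.0298
gripper_force: 0.0
[ 34.1 -29.9 -58.1  34.8 -29.  -54.1]
[[0.113, -0.762, 0.637], [-0.993, -0.066, 0.097], [-0.032, -0.644, -0.764]]
top [287.1 215.8]
top [285.6 203.7]
top [262.1 208.1]
side [269.  163.5]
side [277.4 159.2]
side [284.1 206.4]
```

View pics/k7.png

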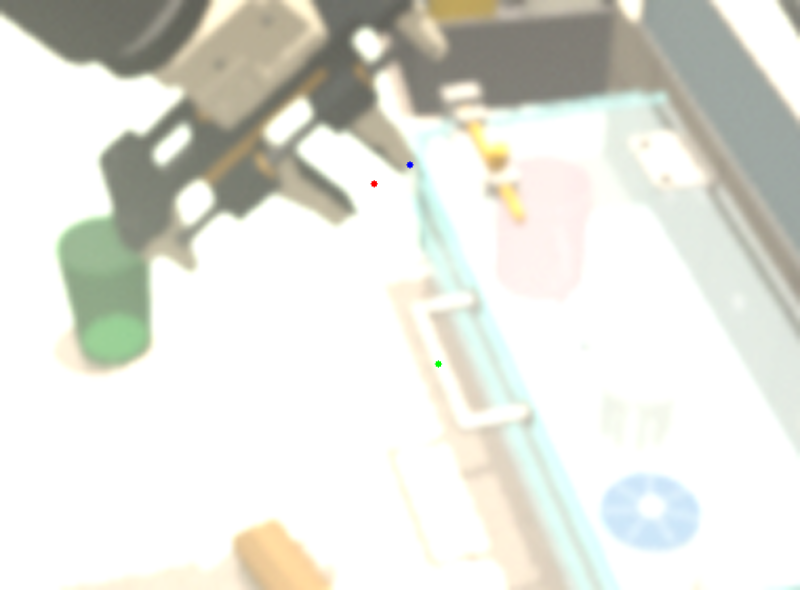

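The view shows the fingertips at about (340,220) and (405,170). That puts the tool tip on the red mark, so the tool really is about 31 mm shorter along its own axis. The 45° tilt ran into joint 3's limit. I'll fit the arm's kinematics to pick a tilt it can reach.

```bash
cat > kin.py <<'E'
from h import *
from scipy.optimize import least_squares
E_=lambda e:Ro.from_euler("xyz",e,degrees=True).as_matrix()
D=[([82.51,20.55,.66],[.275,.617,.214],E_([180,0,-24])),([39.63,15.36,-5.29],[.5792,.2302,.2245],E_([180,0,4.75])),
([33.2,-5.3,-27.0],[.4196,.0453,.2366],E_([180,0,-85.25])),([34.1,-29.9,-58.1],[.4697,-.0029,.299],E_([-139.9,1.8,-83.5]))]
def wr(j,p,R,d):
    w=np.array(p)-d*R[:,2]; c,s=np.cos(np.radians(j[0])),np.sin(np.radians(j[0]))
    return c*w[0]+s*w[1],-s*w[0]+c*w[1],w[2]
def fk(q,j):
    a,h,L2,L3,b=q; t2=np.radians(j[1]);f=np.radians(j[1]-j[2])
    return a+L2*np.sin(t2)+L3*np.cos(f)-b*np.sin(-f)*-1*0+b*np.sin(f), h+L2*np.cos(t2)-L3*np.sin(f)+b*np.cos(f)
def res(x):
    o=[]
    for j,p,R in D:
        X,Y,Z=wr(j,p,R,x[6]); fx,fz=fk([0,x[1],x[2],x[3],0],j); o+=[X-fx,Z-fz,Y-x[5]]
    return np.array(o)*1e3
s=least_squares(res,[0,.3,.61,.5,0,-.193,.25]); x=s.x
def ik(p,R):
    w=np.array(p)-x[6]*R[:,2]; r=np.hypot(w[0],w[1]); j1=np.degrees(np.arctan2(w[1],w[0])-np.arcsin(x[5]/r)); X=np.sqrt(r*r-x[5]**2); Z=w[2]-x[1]
    g=least_squares(lambda q:[fk([0,0,x[2],x[3],0],[0,*q])[0]-X,fk([0,0,x[2],x[3],0],[0,*q])[1]-Z],[0,-20])
    return np.r_[j1,g.x].round(1),g.cost<1e-8
E
python3 - <<'E'
from kin import *
print(x.round(3),s.cost,s.fun.round(1))
for d in(50,55,60,65,70,75,80,90):
    R=pull_R(d); R=np.c_[-R[:,0],-R[:,1],R[:,2]]
    print(d,[ik(bar(th)+.0315*R[:,2]-b*R[:,2],R) for th,b in((0,0),(0,.07),(0,.1),(60,0))])
E
```

```text
[ 0.     0.314  0.581  0.464 -0.986 -0.178  0.466] 3389.9149644679637 [  7.2 -19.7 -14.    4.7 -19.7 -14.   -1.6 -17.9 -13.7  -3.3  57.3  41.7]kin.py:19: RuntimeWarning: invalid value encountered in arcsin
  w=np.array(p)-x[6]*R[:,2]; r=np.hypot(w[0],w[1]); j1=np.degrees(np.arctan2(w[1],w[0])-np.arcsin(x[5]/r)); X=np.sqrt(r*r-x[5]**2); Z=w[2]-x[1]
kin.py:19: RuntimeWarning: invalid value encountered in sqrt
  w=np.array(p)-x[6]*R[:,2]; r=np.hypot(w[0],w[1]); j1=np.degrees(np.arctan2(w[1],w[0])-np.arcsin(x[5]/r)); X=np.sqrt(r*r-x[5]**2); Z=w[2]-x[1]
Traceback (most recent call last):
  File "kin.py", line 20, in ik
    g=least_squares(lambda q:[fk([0,0,x[2],x[3],0],[0,*q])[0]-X,fk([0,0,x[2],x[3],0],[0,*q])[1]-Z],[0,-20])
ValueError: Residuals are not finite in the initial point.
```

```bash
cat >> h.py <<'E'
def pR(d):
    R=pull_R(d); return np.c_[-R[:,0],-R[:,1],R[:,2]]
def tcp(th,d,back=0.): # reported TCP that puts the true grasp point on the bar
    R=pR(d); return bar(th)+(.0315-back)*R[:,2],R
E
python3 - <<'E'
from h import *
print(bar(0),bar(60),tcp(0,70,.1)[0]); rows([tcp(0,70,.1),tcp(0,75,.1)])
E
```

```text
[0.51026246 0.04311658 0.125     ] [0.61225072 0.05159115 0.32225764] [0.48691454 0.04117652 0.18936894]
[-37.6, 54.1, 98.7] [-0.349, 0.043, 0.011]
[-37.5, 48.6, 101.0] [-0.437, 0.043, 0.012]
```

```bash
python3 -m pendant '[[-18,10,0,-0.14,0.02,0.005],[-37,25,15,-0.25,0.043,0.011],[-37.6,40,50,-0.349,0.043,0.011],[-37.6,54,80,-0.349,0.043,0.011],[-37.6,54.1,98.7,-0.349,0.043,0.011],[-37.6,54.1,98.7,-0.349,0.043,0.011]]' 30
python3 - <<'E'
from h import *
print(r.get_state()["joints"].round(1)); rows([tcp(0,70,.1),tcp(0,70,.05),tcp(0,70,0)])
E
```

```text
time_s: 16.25
tcp_pos: [0.486, 0.0416, 0.1865]
eef_rot: [-160.3, -0.1, -85.2]
contact_force: [-0.3, -1.3, -0.4]
gripper_width: 0.0301
gripper_force: 0.0
[ 36.   -9.2 -46.9  17.1 -36.6 -43.6]
[0.5, -1.8, -2.4] [0.005, -0.001, 0.001]
[0.5, -2.0, 47.6] [0.005, -0.001, 0.001]
[0.4, -2.3, 97.6] [0.005, -0.001, 0.001]
```

```bash
python3 -m pendant '[[0.5,-2,-2,0,0,0],[0.5,-2,15,0,0,0],[0.5,-2,35,0,0,0],[0.5,-2,50,0,0,0],[0.5,-2,58,0,0,0],[0.5,-2,64,0,0,0],[0.5,-2,70,0,0,0],[0.5,-2,70,0,0,0]]' 20 10
for i in 1 2; do python3 -m pendant '[[0,0,4,0,0,0],[0,0,8,0,0,0],[0,0,8,0,0,0]]' | grep -E 'tcp|contact|width'; done
```

```text
time_s: 17.25
tcp_pos: [0.5121, 0.0429, 0.1232]
eef_rot: [-160.1, 0.1, -85.3]
contact_force: [0.9, 0.1, 0.2]
gripper_width: 0.0201
gripper_force: 0.0
tcp_pos: [0.5147, 0.0431, 0.1155]
contact_force: [1.1, -0.5, -0.9]
gripper_width: 0.0202
tcp_pos: [0.5174, 0.0433, 0.1079]
contact_force: [-0.4, 0.1, 0.2]
gripper_width: 0.0202
```

```bash
python3 -m pendant '[[0,0,4,0,0,0],[0,0,8,0,0,0],[0,0,12,0,0,0],[0,0,12,0,0,0]]' | grep -E 'tcp|contact|width'
python3 -m pendant '[[0,0,0,0,0,0],[0,0,0,0,0,0],[0,0,0,0,0,0],[0,0,0,0,0,0]]' 4 25; python3 -c "
from h import *
rows([tcp(0,70),tcp(5,70),tcp(15,71)])"
```

```text
tcp_pos: [0.5215, 0.0436, 0.0966]
contact_force: [0.2, 0.7, 0.4]
gripper_width: 0.02
time_s: 19.0
tcp_pos: [0.521, 0.0437, 0.0968]
eef_rot: [-160.1, 0.1, -85.3]
contact_force: [-4.2, 1.7, 1.0]
gripper_width: 0.0091
gripper_force: 25.0
[-0.3, 0.4, 1.3] [0.001, 0.001, -0.001]
[-0.4, -6.2, -16.9] [0.001, 0.001, -0.001]
[-0.4, -23.4, -51.3] [-0.016, 0.001, -0.001]
```

Run:
```python
from h import *
p,R=tcp(0,70)
rows([tcp(t,70+t/6) for t in(1,3,6,9,12,15,18,21,24,27,29,30)],p,R)
```

```text
[-0.0, -1.1, -3.7] [-0.003, 0.0, -0.0]
[-0.0, -3.5, -11.0] [-0.009, -0.0, -0.0]
[-0.0, -7.6, -21.8] [-0.017, 0.0, -0.0]
[-0.0, -12.2, -32.4] [-0.026, -0.0, -0.0]
[-0.0, -17.4, -42.6] [-0.035, 0.0, -0.0]
[0.0, -23.1, -52.6] [-0.044, 0.0, -0.0]
[-0.0, -29.3, -62.3] [-0.052, 0.0, -0.0]
[-0.0, -36.0, -71.6] [-0.061, 0.0, -0.0]
[-0.0, -43.2, -80.6] [-0.07, 0.0, -0.0]
[-0.0, -50.8, -89.1] [-0.079, 0.0, -0.0]
[-0.0, -56.2, -94.6] [-0.084, 0.0, -0.0]
[-0.0, -58.9, -97.2] [-0.087, 0.0, -0.0]
```

```bash
python3 -m pendant '[[0,-1.1,-3.7,-0.003,0,0],[0,-3.5,-11,-0.009,0,0],[0,-5.5,-16.5,-0.013,0,0],[0,-7.6,-21.8,-0.017,0,0],[0,-7.6,-21.8,-0.017,0,0]]'
python3 - <<'E'
from h import *
p,R=tcp(6,71)
rows([tcp(t,70+t/6) for t in(8,11,14,17,20,23,26,29,32,34,35)],p,R)
E
```

```text
time_s: 19.62
tcp_pos: [0.5205, 0.0436, 0.12]
eef_rot: [-161.1, 0.1, -85.3]
contact_force: [-5.3, 4.8, -4.5]
gripper_width: 0.0091
gripper_force: 25.0
[-0.0, -2.9, -7.1] [-0.006, -0.0, -0.0]
[0.0, -7.7, -17.6] [-0.015, -0.0, -0.0]
[0.0, -13.1, -27.8] [-0.023, 0.0, 0.0]
[0.0, -18.9, -37.7] [-0.032, 0.0, -0.0]
[0.0, -25.3, -47.2] [-0.041, -0.0, 0.0]
[0.0, -32.2, -56.4] [-0.049, -0.0, 0.0]
[-0.0, -39.5, -65.2] [-0.058, 0.0, 0.0]
[0.0, -47.3, -73.6] [-0.067, 0.0, 0.0]
[0.0, -55.6, -81.6] [-0.076, 0.0, 0.0]
[0.0, -61.3, -86.6] [-0.081, 0.0, 0.0]
[0.0, -64.2, -89.1] [-0.084, -0.0, 0.0]
```

Lifting freely: about −4.5 N, which is the flap's weight.

```bash
python3 -m pendant '[[0,-2.9,-7.1,-0.006,0,0],[0,-7.7,-17.6,-0.015,0,0],[0,-13.1,-27.8,-0.023,0,0],[0,-18.9,-37.7,-0.032,0,0],[0,-25.3,-47.2,-0.041,0,0],[0,-32.2,-56.4,-0.049,0,0],[0,-39.5,-65.2,-0.058,0,0],[0,-47.3,-73.6,-0.067,0,0],[0,-55.6,-81.6,-0.076,0,0],[0,-61.3,-86.6,-0.081,0,0],[0,-64.2,-89.1,-0.084,0,0],[0,-64.2,-89.1,-0.084,0,0]]'
python3 - <<'E'
from h import *
print(r.get_state()["joints"].round(1))
rows([tcp(35,70+35/6)])
p,R=tcp(35,70+35/6)
rows([tcp(t,70+t/6) for t in(37,40,43,46,49,52,55,57,58,59,60)],p,R)
E
```

```text
time_s: 21.12
tcp_pos: [0.5503, 0.046, 0.2247]
eef_rot: [-166.1, 0.1, -85.3]
contact_force: [-15.5, 5.3, 4.2]
gripper_width: 0.0086
gripper_force: 25.0
[ 29.2  -0.3 -28.4   7.4 -49.4 -28.8]
[-0.4, -1.6, 1.5] [0.005, 0.002, -0.002]
[0.0, -5.5, -5.2] [-0.006, -0.0, 0.0]
[-0.0, -14.2, -12.7] [-0.015, -0.0, 0.0]
[0.0, -23.2, -19.7] [-0.023, -0.0, -0.0]
[-0.0, -32.6, -26.2] [-0.032, 0.0, -0.0]
[0.0, -42.3, -32.2] [-0.041, 0.0, -0.0]
[-0.0, -52.3, -37.6] [-0.049, 0.0, -0.0]
[0.0, -62.6, -42.6] [-0.058, -0.0, -0.0]
[0.0, -69.6, -45.5] [-0.064, -0.0, -0.0]
[0.0, -73.1, -46.9] [-0.067, 0.0, 0.0]
[0.0, -76.7, -48.2] [-0.07, 0.0, 0.0]
[0.0, -80.2, -49.5] [-0.073, -0.0, 0.0]
```

```bash
python3 -m pendant '[[0,-4.5,-6.5,-0.006,0,0],[0,-13,-14.2,-0.015,0,0],[0,-22,-21.3,-0.023,0,0],[0,-31.5,-27.8,-0.032,0,0],[0,-36.4,-31,-0.036,0,0],[0,-41.2,-34,-0.041,0,0],[0,-51.3,-39.4,-0.049,0,0],[0,-51.3,-39.4,-0.049,0,0]]'
python3 - <<'E'
from h import *
for n in("top","side"):cv2.imwrite(f"pics/{n}8.png",r.capture(n)[:,:,::-1])
s=r.get_state();p=s["tcp_pos"];R=Ro.from_euler("xyz",s["eef_rot"],degrees=True).as_matrix()
g=p-.0315*R[:,2]-H; a=g@u; print(g,np.degrees(np.arctan2(g[2],-a)+np.arctan2(.010,.222)),np.hypot(a,g[2]),np.hypot(.222,.01))
rows([tcp(52,70+52/6)])
E
```

```text
time_s: 22.12
tcp_pos: [0.5931, 0.0496, 0.2775]
eef_rot: [-168.6, 0.1, -85.3]
contact_force: [-8.1, 1.8, 4.2]
gripper_width: 0.0089
gripper_force: 25.0
[-0.14514747 -0.01252947  0.1728868 ] 52.45931794235231 0.22608494719916777 0.2222251110923336
[-0.4, -0.3, 4.2] [-0.0, 0.002, -0.001]
```

Run:
```python
from h import *
p,R=tcp(52.4,70+52.4/6)
rows([(tcp(t,70+t/6)[0]+.001*k*(-.5*u+.85*zz),tcp(t,70+t/6)[1]) for t,k in((53.5,.3),(55,.6),(57,.8),(58.5,1),(59.5,1),(60,1))],p,R)
```

```text
[-0.0, -3.6, -2.3] [-0.003, 0.0, 0.0]
[0.0, -8.5, -5.2] [-0.008, -0.0, -0.0]
[0.0, -15.3, -8.7] [-0.013, -0.0, -0.0]
[0.0, -20.4, -11.3] [-0.018, -0.0, -0.0]
[0.0, -23.9, -12.7] [-0.021, -0.0, -0.0]
[0.0, -25.7, -13.4] [-0.022, 0.0, 0.0]
```

```bash
python3 -m pendant '[[0,-3.6,-2.3,-0.003,0,0],[0,-8.5,-5.2,-0.008,0,0],[0,-15.3,-8.7,-0.013,0,0],[0,-20.4,-11.3,-0.018,0,0],[0,-23.9,-12.7,-0.021,0,0],[0,-25.7,-13.4,-0.022,0,0],[0,-25.7,-13.4,-0.022,0,0],[0,-25.7,-13.4,-0.022,0,0],[0,-25.7,-13.4,-0.022,0,0],[0,-25.7,-13.4,-0.022,0,0]]'
python3 - <<'E'
from h import *
s=r.get_state();p=s["tcp_pos"];R=Ro.from_euler("xyz",s["eef_rot"],degrees=True).as_matrix()
g=p-.0315*R[:,2]-H; a=g@u; print(np.degrees(np.arctan2(g[2],-a)+np.arctan2(.010,.222)),np.hypot(a,g[2]))
print("chord",np.degrees(2*np.arcsin(np.hypot(a+.222,g[2]+.0086)/.4444)))
# image check: knob (yellow) in top and side
A=[]
for n in("top","side"):
    im=r.capture(n);cv2.imwrite(f"pics/{n}9.png",im[:,:,::-1]);h=cv2.cvtColor(im,cv2.COLOR_RGB2HSV)
    h0=cv2.cvtColor(cv2.imread(f"pics/{n}0.png"),cv2.COLOR_BGR2HSV)
    for q in(h0,h):
        m=cv2.inRange(q,(15,120,60),(35,255,255)); k,l,st,c=cv2.connectedComponentsWithStats(m)
        print(n,[(st[i,4],c[i].round(1).tolist()) for i in range(1,k) if st[i,4]>5])
E
```

```text
time_s: 23.48
tcp_pos: [0.6155, 0.0514, 0.2951]
eef_rot: [-169.9, 0.1, -85.3]
contact_force: [-5.7, 2.2, 2.8]
gripper_width: 0.0089
gripper_force: 25.0
60.03249290779931 0.22665878165002415
chord 60.337481422128626
top [(np.int32(1130), [36.7, 151.8]), (np.int32(84), [170.8, 170.1]), (np.int32(8), [194.1, 169.1]), (np.int32(13), [145.7, 172.0])]
top []
side [(np.int32(125), [194.8, 7.2]), (np.int32(63), [307.9, 77.7]), (np.int32(460), [290.2, 107.1]), (np.int32(17), [294.1, 151.1])]
side [(np.int32(114), [194.7, 6.9]), (np.int32(224), [290.8, 99.3]), (np.int32(17), [306.5, 110.3]), (np.int32(21), [317.5, 118.9]), (np.int32(7), [251.3, 257.3])]
```

Run:
```python
from h import *
cp=r.camera_params("side")
def P(x,z,y,th):
    t=np.radians(th); X=H+(x*np.cos(t)+z*np.sin(t))*u+y*v+(-x*np.sin(t)+z*np.cos(t))*zz
    return cv2.projectPoints(X[None],np.array(cp["rvec"],float),np.array(cp["tvec"],float),np.array(cp["mtx"]),None)[0].ravel().round(1)
for th in(0,54,57,60,63,66):print(th,"knob",P(-.135,.0265,.156,th),P(-.135,.0265,.184,th),"rod y.13",P(-.135,.012,.13,th),"y.19",P(-.135,.012,.19,th))
h=cv2.cvtColor(cv2.imread("pics/side9.png"),cv2.COLOR_BGR2HSV)
for k in range(100,128):print(k,"".join("Y" if 15<=a<=35 and b>150 else "y" if 12<=a<=38 and b>90 else "." for a,b,c in h[k,290:335]))
```

```text
0 knob [298.2 156.5] [295.3 151. ] rod y.13 [300.7 165.8] y.19 [294.6 153.9]
54 knob [326.2 123.5] [322.7 118.3] rod y.13 [325.2 131.7] y.19 [317.9 120.4]
57 knob [328.5 122.2] [325.  117.1] rod y.13 [327.4 130.3] y.19 [320. 119.]
60 knob [330.9 121.1] [327.4 116. ] rod y.13 [329.7 129. ] y.19 [322.2 117.7]
63 knob [333.3 120.1] [329.7 115. ] rod y.13 [332.  127.8] y.19 [324.5 116.5]
66 knob [335.7 119.2] [332.1 114.1] rod y.13 [334.4 126.7] y.19 [326.8 115.5]
100 yyyyyyyyyy...................................
101 yyyyyyyyyy...................................
102 yyyyyyyyyy...................................
103 yyyyyyyyyy...................................
104 yyyyyyyyyy...................................
105 yyyyyyyyy....................................
106 yyyyyyyyy....................................
107 yyyyyyy......................................
108 .yy...............yyyy....yy.................
109 ...............yyyyyyy.......................
110 ............yyyyyyyyyy.......................
111 ............yyyyyyyyy........................
112 ............yyyyyy..........................y
113 .............yyy.........................yyyy
114 ......................................yyyyyyy
115 ...................................yyyyyyyyyy
116 ...............................yyyyyyyyyyy...
117 ............................yyyyyyyyy........
118 .........................yyyyyyyyyy..........
119 ......................yyyyyyyyyyy........y...
120 .....................yyyyyyyyy...............
121 ....................yyyyyyy..................
122 .....................yyy.....................
123 .............................................
124 .............................................
125 .............................................
126 .............................................
127 .............................................
```

```bash
python3 -m pendant '[[0,0,0,0,0,0],[0,0,0,0,0,0]]'; python3 -c "
from plant import r
print(r.close_job())"
```

```text
time_s: 23.82
tcp_pos: [0.6155, 0.0513, 0.2951]
eef_rot: [-169.9, 0.1, -85.3]
contact_force: [-4.9, 1.5, 2.9]
gripper_width: 0.0089
gripper_force: 25.0
the job is handed in; nothing more can be done
None
```

I drew the bolt back until it met its stop, lifted the flap to about 60° by its pull, and handed the job in at about 24 s with the gripper holding it still at 25 N; the angle comes from arm readings, not a camera check, I took no final picture of the other items, and the hand-in gave no verdict.

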